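# Slide the microphone post home in the tweeter jig

### The job

Slide the tall, narrow measurement-microphone post along the counter, pushing low on its foot, into the vee of the driver test jig; keep it upright and on the counter, touch nothing of it above the foot and leave the other things on the counter undisturbed. The vee's exact setting is not known: go in by feel until the foot bears on both faces, then press it home with a steady push of about 10 N for a second (never over 12 N). Let go and leave the post standing there, still holding in the vee's sensing pin.

Things in the scene. Friction and masses are not known exactly. Their poses are not given: they have to be found in the camera images.
- post: Microphone post, loose, upright, round, top-heavy, 0.4 to 0.75 kg, slides with about 2 to 5 N of friction. Dark steel foot 54 mm in diameter, 32 mm high; mast 240 mm high over all. Origin: centre of the foot's underside. A hand at the foot must lean back, away from the post, to clear the mast; two fingertips about 35 mm apart cradle the foot from behind as it is pushed.
- mast: The mast and microphone standing on the post's foot (moves with it): not to be touched. 18 mm in diameter up to 130 mm above the counter, 27 mm up to 197 mm, then a 13 mm microphone up to 240 mm. Origin: its lower end, on the axis, 32 mm above the counter.
- jig: Fixed test jig: a grey upright baffle (170 mm wide, 230 mm high, face 90 mm along x from the origin) with a white dome tweeter, and before it on the counter an aluminium vee. Its x axis is the level direction in which the post is pushed in, from the vee's mouth towards the baffle. Origin: as point nest.
- nest (a point): Jig's origin and axes, on the counter: the seated post's origin if the rigid vee were at nominal. It is clamped up to 18 mm nearer or farther along x (not reported); the seat shifts with it. Two upright faces at 45 degrees either side of x, 28 mm high, 60 mm long, mouth 80 mm wide towards -x, bare counter between. At the apex a 7 mm sensing pin, sprung, under 1 N, yields 3 mm as the foot seats.
- phase_plug: Bystander: matte grey aluminium phase plug, bullet-shaped, 34 mm in diameter, 42 mm high. Origin: centre of its underside.
- waveguide: Bystander: black flared waveguide ring, 112 mm in diameter at the top, 34 mm high. Origin: centre of its underside.
- spare_tweeter: Bystander: spare dome tweeter with white flange 100 mm in diameter, 36 mm high. Origin: centre of its underside.
- coil_former: Bystander: copper coil former, a ring 38 mm in diameter and 22 mm high. Origin: centre of its underside.
- cleaner_can: Bystander: aluminium can of 52 mm diameter, 160 mm high. Origin: centre of its underside.
- pole_gauge: Bystander: stepped steel pole-piece gauge, standing, 30 mm in diameter, 60 mm high. Origin: centre of its underside.
- spanner_puck: Bystander: flat dark steel weight 60 mm in diameter, 18 mm high. Origin: centre of its underside.

How it is judged:
By the outcome, as a careful person would: the job done as asked, in the order asked, and still so for the second after the job is handed in, with the robot touching nothing.
It also fails if it takes over 69 s, if anything falls off the work surface, if the arm or the gripper's body presses on something with over 40 N, if the wrist force passes 120 N, or if a joint passes its speed limit or range.

### The arm

A 7-joint arm with a two-finger parallel gripper is mounted at the origin on the work surface. World frame = base frame: x ahead of the robot, y to its left, z up, the work surface at z = 0. Lengths are in m, angles in rad, forces in N, time in s.
With the tool pointing down it reaches from about 0.425 to 0.925 m from the base axis. Payload 6.8 kg.
Tool frame: the origin (TCP) lies on the centre line of the jaws, within the pads' length; the fingertips stand bot.tip_reach ahead of it and the grasp point (between the pads) lies 3 mm ahead of it (bot.tip_reach is the distance from the TCP to the fingertips, in m); z points along the fingers, y is the line along which they close (so a half turn about z gives the same grasp; the last joint's range is limited). The gripper opens to 85 mm and grips with 20 to 120 N. Pads are 22 mm wide; open, the fingers measure 114 mm over their backs; the gripper's body (76 mm by 85 mm) begins 54 mm behind the grasp point. The pads swing forward as they close: fully open they stand 13 mm farther back than shut.
Start: joints at [1.007, 0.477, 0.022, 1.555, -0.011, 1.109, -0.083], TCP at [0.297, -0.606, 0.253] pointing down, gripper open.
Joint ranges: [-2.96, 2.96], [-0.34, 2.1], [-1.41, 1.46], [0.24, 2.44], [-1.37, 4.51], [0.17, 1.92], [-2.96, 2.96]. Speed limits (rad/s): [2.39, 2.39, 3.14, 3.14, 3.14, 3.14, 3.14].

### API

Orientations are given as a unit quaternion [w, x, y, z].
In Python, from station import bot gives the robot as it stands.
- The arm moves only by the tool jog_arm, never from a script. Its argument "deltas" is a list of rows, each a list of 7 numbers: the shift along the world's x, y, z in m, then the turn, a rotation vector about the world's x, y, z in rad, then the opening, from 0 (shut) to 1 (fully open). In form: [[x, y, z, rx, ry, rz, grip], ...]. A call has 1 to 10 rows; each row shifts and turns the commanded pose from where the row before left it; what a row does not reach is not made up. A row lasts 1/10 s, in which the tool goes at most 50 mm and 8.59 degrees, less where a joint would pass 70% of its speed; a pose out of reach is approached as far as the arm can. A call with a gripper value outside its range is refused whole. The fingers move at their own pace and stop on an object; "newtons" is the grip in N (left out, the last holds). Time passes only in rows, so rows that do not move let the fingers close. It gives the time, the measured TCP pose, the force, the opening and the grip force at its end, in the units of the state.
- bot.get_obs(): the state, without advancing time (a new reading comes with each control period).
- bot.read_camera(name): name is "scene" or "top"; returns a dict with "img" (480x640x3 uint8, red, green, blue), "K" (3x3 intrinsics, pixels), "eye" and "attitude" of the camera in the world. Camera axes: x right, y down, z forward; pixel columns grow to the right and rows downward; lengths in m; the calibration is good to about 2 mm. A picture is of the moment at which its call begins. There is no depth.
- bot.hand_in(): hands the job in; it is judged then, once.
The state is a dict: "t": time; "q": joint angles; "joint_vel": joint speeds; "joint_torque": joint torques, N m; "eef_pos": TCP position; "tool_rot": TCP orientation; "contact_force": force on the tool from outside, world axes, zero at the start; "torque": the same for the moment, N m; "gripper_width": opening from 0.0 (shut) to 1.0 (fully open); "grasp_force": force on a finger pad.
Only numpy, scipy, OpenCV 4.12 (cv2) and the standard library are available. Lean on these libraries where they do the work, as an engineer would, in place of code of your own. Each camera call takes 0.05 s, during which the arm holds its last target. There are 200 camera calls.

## Working session

There is one attempt and no reset: what is moved stays moved. The work goes in short steps, Python scripts to look and compute and a tool call to move; the robot and the scene stay as the last step left them, time stands still between calls to the robot, and variables do not carry over. Pictures are saved under pics/ and viewed, at most 10 in all, crops included, and the job is handed in when it is done.

Besides the shell and the picture viewer there is one more tool, called as name(argument=value, ...) on one line, values as JSON. jog_arm: Moves the arm, as the interface text tells. Its arguments: {"type":"object","properties":{"deltas":{"type":"array"},"newtons":{"type":"number"}},"required":["deltas"]}

```bash
mkdir -p pics; ls; python3 - <<'E'
from station import bot
import cv2
print(bot.get_obs(), bot.tip_reach)
for n in("scene","top"):
    c=bot.read_camera(n); cv2.imwrite(f"pics/{n}0.png",c["img"][:,:,::-1]); print(n,c["K"],c["eye"],c["attitude"])
E
```

```text
pics
{'t': 0.0, 'q': array([ 1.00693179,  0.4778088 ,  0.02232497,  1.55645233, -0.01150116,
        1.10925538, -0.0830843 ]), 'joint_vel': array([-0.00106223, -0.00041837, -0.00098114, -0.00133322,  0.00113569,
       -0.00134253,  0.00037202]), 'joint_torque': array([ 2.92944310e-05, -5.96446466e+01,  1.60801046e+00, -2.81198323e+01,
        1.24340269e-02,  9.18953097e-03,  8.47467419e-06]), 'eef_pos': array([ 0.29686122, -0.60561468,  0.25231917]), 'tool_rot': array([-8.58392971e-04,  9.74140977e-01,  2.25939262e-01, -2.63624941e-04]), 'contact_force': array([-0.2119387 ,  0.78193371,  0.37293894]), 'torque': array([0.0017973 , 0.01966708, 0.02534499]), 'grasp_force': 0.0, 'gripper_width': 1.0035883369697292} 0.022
scene [[518.64919895   0.         340.0886587 ]
 [  0.         518.64919895 245.75450463]
 [  0.           0.           1.        ]] [ 1.09466548 -0.10291859  0.64784004] [-0.29895393  0.74301624  0.5592414  -0.21401513]
top [[433.42023413   0.         319.75367534]
 [  0.         433.42023413 238.83292716]
 [  0.           0.           1.        ]] [0.50794002 0.06112967 0.84072567] [-0.01772104  0.71219959 -0.70124115  0.02680599]
```

View pics/scene0.png

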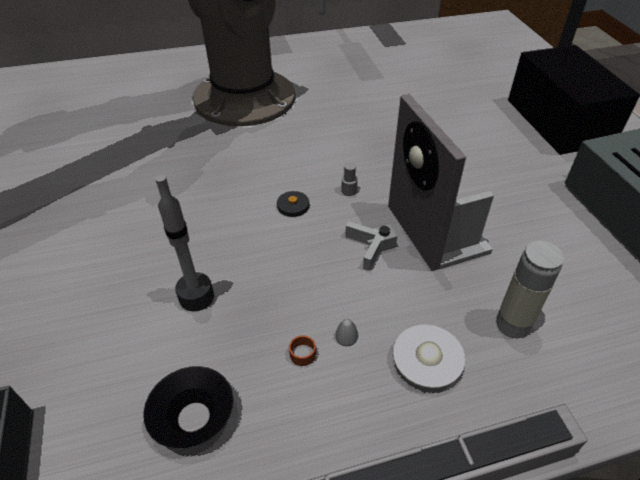

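View pics/top0.png

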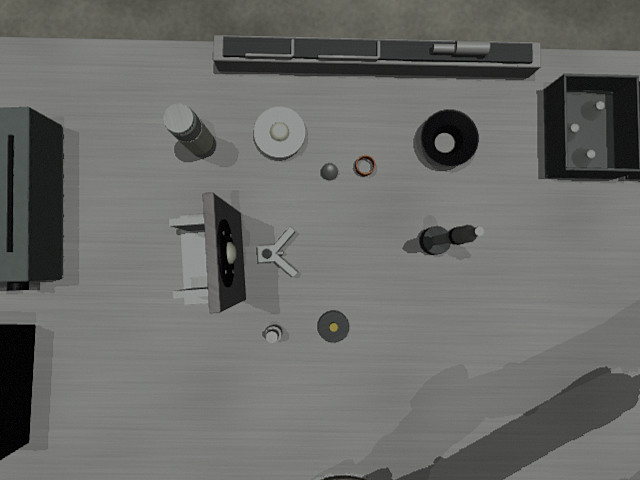

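The scene view shows the post foot at about (195,292) and the vee at (372,240). In the top view the foot is at (434,241), the vee apex is near (266,254) with its arms opening right to (293,231) and (296,274), the puck is at (333,326) and the gauge at (273,333). The push runs to the image's left.

```bash
cat > h.py <<'E'
import numpy as np, cv2
from scipy.spatial.transform import Rotation as R
def world(c,uv,z):
    q=c["attitude"]; M=R.from_quat([q[1],q[2],q[3],q[0]]).as_matrix()
    d=M@np.linalg.solve(c["K"],[uv[0],uv[1],1.]); e=np.array(c["eye"])
    return e+d*(z-e[2])/d[2]
def pix(c,p):
    q=c["attitude"]; M=R.from_quat([q[1],q[2],q[3],q[0]]).as_matrix()
    x=c["K"]@(M.T@(np.array(p)-c["eye"])); return x[:2]/x[2]
E
python3 - <<'E'
from h import *
from station import bot
t=bot.read_camera("top")
for n,uv,z in [("foot",(434,241),.016),("foottopcentre",(434,240),.032),("mast tip",(479,231),.24),("armA",(293,231),.028),("armB",(296,274),.028),("pin",(266,254),.028),("puck",(333,326),.018),("gauge",(273,333),.06),("plug",(329,172),.02),("coil",(365,166),.011),("guide",(449,138),.034),("baffT",(207,193),.23),("baffB",(214,312),.23)]:
    print(n,world(t,uv,z).round(3))
im=t["img"][:,:,::-1]
a=cv2.resize(im[215:265,390:490],None,fx=6,fy=6,interpolation=cv2.INTER_CUBIC)
b=cv2.resize(im[215:290,190:310][:,20:],None,fx=6,fy=4.0*1.5,interpolation=cv2.INTER_CUBIC)[:300+150]
cv2.imwrite("pics/crop1.png",np.vstack([a[:150*2][:, :600],b])[:600+150][::1][:750] if False else np.vstack([a[:240+0],b[:350]]))
E
```

```text
foot [ 0.559 -0.168  0.016]
foottopcentre [ 0.56  -0.163  0.032]
mast tip [ 0.56  -0.169  0.24 ]
armA [0.573 0.102 0.028]
armB [0.493 0.094 0.028]
pin [0.529 0.151 0.028]
puck [0.396 0.024 0.018]
gauge [0.388 0.132 0.06 ]
plug [0.688 0.035 0.02 ]
coil [ 0.703 -0.035  0.011]
guide [ 0.755 -0.192  0.034]
baffT [0.609 0.214 0.23 ]
baffB [0.442 0.199 0.23 ]
```

View pics/crop1.png

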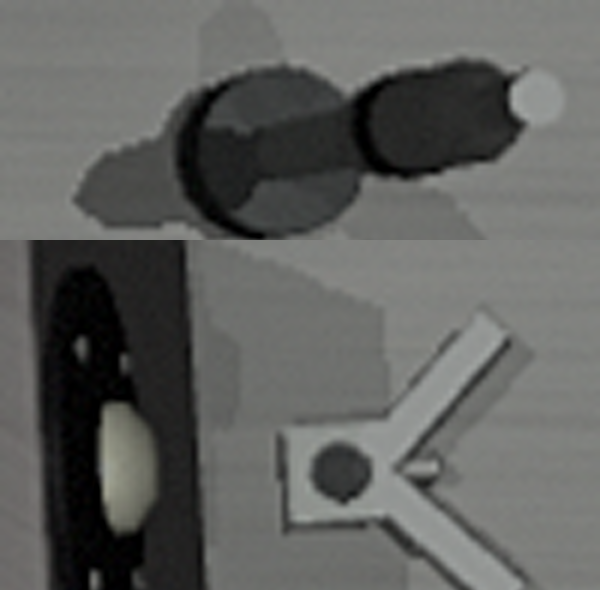

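The crop shows the foot's top disc centred at about (436,240) and the vee's inner apex at about (276,253). That puts the post at about (0.560, -0.168) and the push direction at (-0.095, 0.995), with a nominal travel of about 0.26 m that lines up with the vee axis. I'll stage behind the post, then lean the hand back 40°.

jog_arm(deltas=[[0.027, 0.034, -0.005, 0, 0, 0.121, 0.41], [0.027, 0.034, -0.005, 0, 0, 0.121, 0.41], [0.027, 0.034, -0.005, 0, 0, 0.121, 0.41], [0.027, 0.034, -0.005, 0, 0, 0.121, 0.41], [0.027, 0.034, -0.005, 0, 0, 0.121, 0.41], [0.027, 0.034, -0.005, 0, 0, 0.121, 0.41], [0.027, 0.034, -0.005, 0, 0, 0.121, 0.41], [0.027, 0.034, -0.005, 0, 0, 0.121, 0.41], [0.027, 0.034, -0.005, 0, 0, 0.121, 0.41], [0.027, 0.034, -0.005, 0, 0, 0.121, 0.41]])

```text
t: 1.15
eef_pos: [0.5678, -0.2647, 0.203]
tool_rot: [-0.0, 0.671, 0.741, -0.0]
contact_force: [1.5, -1.1, -0.7]
gripper_width: 0.409
grasp_force: 0.0
```

jog_arm(deltas=[[0, 0, 0, 0.1155, 0.011, 0, 0.41], [0, 0, 0, 0.1155, 0.011, 0, 0.41], [0, 0, 0, 0.1155, 0.011, 0, 0.41], [0, 0, 0, 0.1155, 0.011, 0, 0.41], [0, 0, 0, 0.1155, 0.011, 0, 0.41], [0, 0, 0, 0.1155, 0.011, 0, 0.41], [0, 0, 0, 0, 0, 0, 0.41], [0, 0, 0, 0, 0, 0, 0.41]])

```text
t: 1.95
eef_pos: [0.5669, -0.2662, 0.2025]
tool_rot: [-0.252, 0.633, 0.695, 0.229]
contact_force: [0.5, 0.8, 0.4]
gripper_width: 0.41
grasp_force: 0.0
```

```bash
cat > st.py <<'E'
from h import *
from station import bot
def st():
    o=bot.get_obs(); q=o["tool_rot"]; M=R.from_quat([q[1],q[2],q[3],q[0]]).as_matrix()
    d=np.array([-.095,.9955,0]); 
    print("t",round(o["t"],2),"p",o["eef_pos"].round(4),"along",round(float((o["eef_pos"]-[.56,-.168,0])@d),4),"lat",round(float((o["eef_pos"]-[.56,-.168,0])@[.9955,.095,0]),4))
    print("F",o["contact_force"].round(2),"Fd",round(float(o["contact_force"]@d),2),"w",round(o["gripper_width"],3),"q",o["q"].round(2))
    D=np.column_stack([d*np.cos(.698)+[0,0,np.sin(.698)],[.9955,.095,0],d*np.sin(.698)-[0,0,np.cos(.698)]])
    print("rotvec to go",(R.from_matrix(D@M.T)).as_rotvec().round(3), "tip",(o["eef_pos"]+M[:,2]*bot.tip_reach).round(4))
E
python3 -c "
from st import *
st()"
```

```text
t 1.95 p [ 0.5669 -0.2662  0.2025] along -0.0985 lat -0.0024
F [0.47 0.8  0.38] Fd 0.75 w 0.41 q [ 0.89  0.75 -0.49  1.43 -0.25  1.41  0.63]
rotvec to go [ 0.003 -0.001  0.001] tip [ 0.5656 -0.2522  0.1856]
```

jog_arm(deltas=[[0.002, 0, -0.03, 0, 0, 0, 0.41], [0, 0, -0.035, 0, 0, 0, 0.41], [0, 0, -0.035, 0, 0, 0, 0.41], [0, 0, -0.03, 0, 0, 0, 0.41], [0, 0, -0.02, 0, 0, 0, 0.41], [0, 0, -0.014, 0, 0, 0, 0.41], [0, 0, -0.006, 0, 0, 0, 0.41], [0, 0, 0, 0, 0, 0, 0.41], [0, 0, 0, 0, 0, 0, 0.41]])

```text
t: 2.85
eef_pos: [0.57, -0.2663, 0.0346]
tool_rot: [-0.251, 0.632, 0.696, 0.23]
contact_force: [0.1, -0.1, 0.2]
gripper_width: 0.405
grasp_force: 0.0
```

```bash
python3 -c "
from st import *
st()
a=bot.read_camera('scene')['img'][:,:,::-1]; b=bot.read_camera('top')['img'][:,:,::-1]
a=cv2.resize(a[130:330,70:270],None,fx=2.9,fy=2.9,interpolation=cv2.INTER_CUBIC)[:,:400+180]
b=cv2.resize(b[160:320,400:560][:, :],(400,400),interpolation=cv2.INTER_CUBIC)
a=cv2.resize(a,(400,400)); cv2.imwrite('pics/c2.png',np.hstack([a,b]))
"
```

```text
t 2.85 p [ 0.57   -0.2663  0.0346] along -0.0988 lat 0.0006
F [ 0.09 -0.07  0.22] Fd -0.08 w 0.405 q [ 0.87  0.96 -0.46  1.47 -0.2   1.19  0.72]
rotvec to go [0.003 0.002 0.   ] tip [ 0.5686 -0.2523  0.0177]
```

View pics/c2.png

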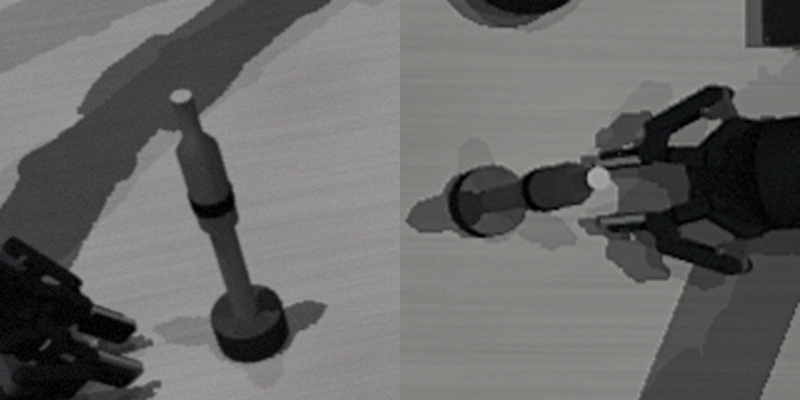

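The left panel shows the leaning fingers near the counter with the post upright. In the right panel the fingertips at y≈156 and 222 straddle the push line through the foot at (485,200). The hand is aligned, so I'll approach.

jog_arm(deltas=[[-0.001, 0.01, -0.004, 0, 0, 0, 0.41], [-0.001, 0.01, 0, 0, 0, 0, 0.41], [-0.001, 0.01, 0, 0, 0, 0, 0.41], [-0.001, 0.008, 0, 0, 0, 0, 0.41], [0, 0.004, 0, 0, 0, 0, 0.41], [-0.0005, 0.003, 0, 0, 0, 0, 0.41], [0, 0.003, 0, 0, 0, 0, 0.41]])

```text
t: 3.65
eef_pos: [0.5646, -0.2182, 0.0293]
tool_rot: [-0.252, 0.633, 0.695, 0.229]
contact_force: [-0.9, 0.1, -0.5]
gripper_width: 0.409
grasp_force: 0.0
```

jog_arm(deltas=[[-0.0004, 0.003, 0, 0, 0, 0, 0.41], [-0.0002, 0.003, 0, 0, 0, 0, 0.41], [-0.0003, 0.003, 0, 0, 0, 0, 0.41], [-0.0003, 0.003, 0, 0, 0, 0, 0.41]])

```text
t: 4.05
eef_pos: [0.5637, -0.2066, 0.0292]
tool_rot: [-0.252, 0.633, 0.695, 0.229]
contact_force: [0.8, -3.0, 0.1]
gripper_width: 0.41
grasp_force: 1.4
```

Contact came at about -3 N, where I predicted. Pushing along d.

jog_arm(deltas=[[-0.0004, 0.004, 0, 0, 0, 0, 0.41], [-0.0004, 0.004, 0, 0, 0, 0, 0.41], [-0.0004, 0.004, 0, 0, 0, 0, 0.41], [-0.0004, 0.004, 0, 0, 0, 0, 0.41], [-0.0004, 0.004, 0, 0, 0, 0, 0.41], [-0.0004, 0.004, 0, 0, 0, 0, 0.41], [-0.0004, 0.004, 0, 0, 0, 0, 0.41], [-0.0004, 0.004, 0, 0, 0, 0, 0.41], [-0.0004, 0.004, 0, 0, 0, 0, 0.41], [-0.0004, 0.004, 0, 0, 0, 0, 0.41]])

```text
t: 5.05
eef_pos: [0.5593, -0.1657, 0.0293]
tool_rot: [-0.252, 0.632, 0.696, 0.229]
contact_force: [0.2, -2.8, -0.1]
gripper_width: 0.408
grasp_force: 1.6
```

```bash
python3 -c "
from st import *
st()
a=bot.read_camera('scene')['img'][:,:,::-1]; b=bot.read_camera('top')['img'][:,:,::-1]
a=cv2.resize(a[130:330,100:300],(400,400),interpolation=cv2.INTER_CUBIC)
b=cv2.resize(b[160:320,370:530],(400,400),interpolation=cv2.INTER_CUBIC)
cv2.imwrite('pics/c3.png',np.hstack([a,b]))
"
```

```text
t 5.05 p [ 0.5593 -0.1657  0.0293] along 0.0023 lat -0.0004
F [ 0.23 -2.79 -0.14] Fd -2.8 w 0.408 q [ 0.81  0.9  -0.51  1.65 -0.24  1.03  0.67]
rotvec to go [0.002 0.    0.   ] tip [ 0.558  -0.1517  0.0124]
```

View pics/c3.png

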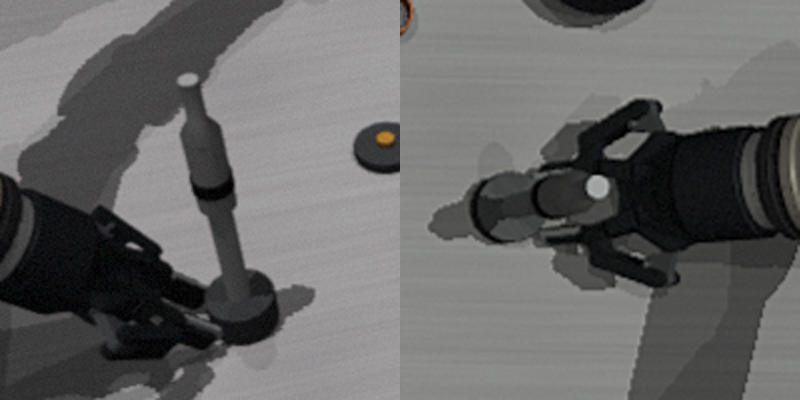

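The post is upright and cradled on both fingertips, with the foot at (507,205) in the right panel and the mast clear of the hand. Continuing.

jog_arm(deltas=[[-0.0005, 0.005, 0, 0, 0, 0, 0.41], [-0.0005, 0.005, 0, 0, 0, 0, 0.41], [-0.0005, 0.005, 0, 0, 0, 0, 0.41], [-0.0005, 0.005, 0, 0, 0, 0, 0.41], [-0.0005, 0.005, 0, 0, 0, 0, 0.41], [-0.0005, 0.005, 0, 0, 0, 0, 0.41], [-0.0005, 0.005, 0, 0, 0, 0, 0.41], [-0.0005, 0.005, 0, 0, 0, 0, 0.41], [-0.0005, 0.005, 0, 0, 0, 0, 0.41], [-0.0004, 0.004, 0, 0, 0, 0, 0.41]])

```text
t: 6.15
eef_pos: [0.5544, -0.1165, 0.0293]
tool_rot: [-0.252, 0.632, 0.696, 0.229]
contact_force: [0.4, -3.6, -0.2]
gripper_width: 0.41
grasp_force: 1.6
```

jog_arm(deltas=[[-0.0005, 0.005, 0, 0, 0, 0, 0.41], [-0.0005, 0.005, 0, 0, 0, 0, 0.41], [-0.0005, 0.005, 0, 0, 0, 0, 0.41], [-0.0005, 0.005, 0, 0, 0, 0, 0.41], [-0.0005, 0.005, 0, 0, 0, 0, 0.41], [-0.0005, 0.005, 0, 0, 0, 0, 0.41], [-0.0005, 0.005, 0, 0, 0, 0, 0.41], [-0.0005, 0.005, 0, 0, 0, 0, 0.41], [-0.0005, 0.005, 0, 0, 0, 0, 0.41], [-0.0004, 0.004, 0, 0, 0, 0, 0.41]])

```text
t: 7.15
eef_pos: [0.5495, -0.0675, 0.0293]
tool_rot: [-0.252, 0.632, 0.696, 0.229]
contact_force: [0.7, -3.9, 0.4]
gripper_width: 0.408
grasp_force: 1.6
```

jog_arm(deltas=[[-0.0005, 0.005, 0, 0, 0, 0, 0.41], [-0.0005, 0.005, 0, 0, 0, 0, 0.41], [-0.0005, 0.005, 0, 0, 0, 0, 0.41], [-0.0005, 0.005, 0, 0, 0, 0, 0.41], [-0.0005, 0.005, 0, 0, 0, 0, 0.41], [-0.0005, 0.005, 0, 0, 0, 0, 0.41], [-0.0004, 0.004, 0, 0, 0, 0, 0.41], [-0.0004, 0.004, 0, 0, 0, 0, 0.41], [-0.0003, 0.003, 0, 0, 0, 0, 0.41], [-0.0002, 0.002, 0, 0, 0, 0, 0.41]])

```text
t: 8.15
eef_pos: [0.5452, -0.0248, 0.0293]
tool_rot: [-0.252, 0.632, 0.696, 0.229]
contact_force: [-0.3, -3.2, -1.0]
gripper_width: 0.415
grasp_force: 1.6
```

```bash
python3 -c "
from st import *
st()
b=bot.read_camera('top')['img'][:,:,::-1]
b=cv2.resize(b[195:315,230:390],(800,600),interpolation=cv2.INTER_CUBIC)
cv2.imwrite('pics/c4.png',b)
"
```

```text
t 8.15 p [ 0.5452 -0.0248  0.0293] along 0.144 lat -0.0011
F [-0.26 -3.24 -1.02] Fd -3.2 w 0.415 q [ 0.7   0.85 -0.58  1.84 -0.32  0.81  0.58]
rotvec to go [ 0.002  0.    -0.   ] tip [ 0.5439 -0.0107  0.0124]
```

View pics/c4.png

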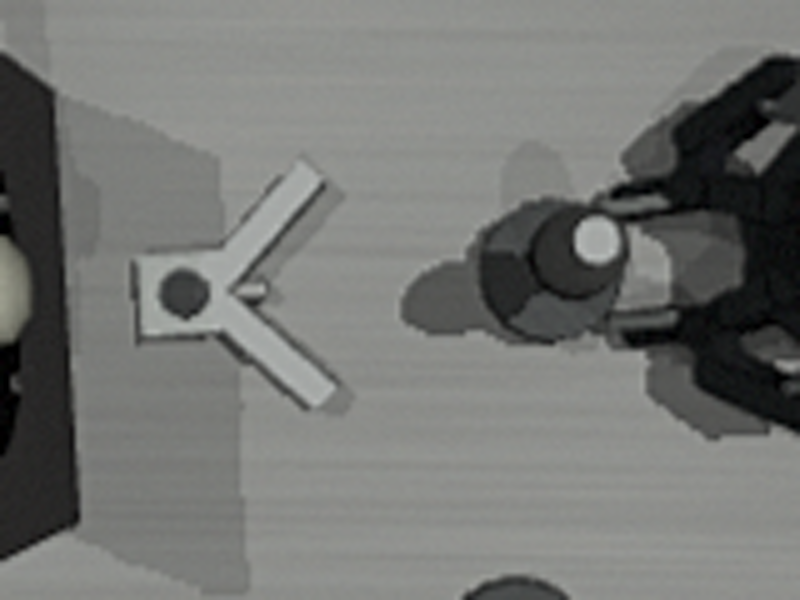

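The vee apex is at (232,290) and the foot centre at (552,269) in the crop. That leaves about 80 mm to the seat, with a small drift of roughly 3 mm to correct towards +x. Nothing else has been touched.

jog_arm(deltas=[[-0.0002, 0.004, 0, 0, 0, 0, 0.41], [-0.0002, 0.005, 0, 0, 0, 0, 0.41], [-0.0003, 0.005, 0, 0, 0, 0, 0.41], [-0.0003, 0.005, 0, 0, 0, 0, 0.41], [-0.0003, 0.005, 0, 0, 0, 0, 0.41], [-0.0003, 0.005, 0, 0, 0, 0, 0.41], [-0.0003, 0.005, 0, 0, 0, 0, 0.41], [-0.0003, 0.005, 0, 0, 0, 0, 0.41], [-0.0003, 0.004, 0, 0, 0, 0, 0.41], [-0.0003, 0.003, 0, 0, 0, 0, 0.41]])

```text
t: 9.2
eef_pos: [0.5425, 0.0214, 0.0293]
tool_rot: [-0.252, 0.632, 0.696, 0.229]
contact_force: [0.3, -2.9, -0.2]
gripper_width: 0.41
grasp_force: 1.6
```

jog_arm(deltas=[[-0.0001, 0.002, 0, 0, 0, 0, 0.41], [-0.0001, 0.002, 0, 0, 0, 0, 0.41], [-0.0001, 0.002, 0, 0, 0, 0, 0.41], [-0.0002, 0.002, 0, 0, 0, 0, 0.41], [-0.0002, 0.002, 0, 0, 0, 0, 0.41]])

```text
t: 9.7
eef_pos: [0.5419, 0.0309, 0.0293]
tool_rot: [-0.252, 0.633, 0.695, 0.23]
contact_force: [0.7, -3.6, -1.0]
gripper_width: 0.411
grasp_force: 1.6
```

```bash
python3 -c "
from st import *
st()
b=bot.read_camera('top')['img'][:,:,::-1]
b=cv2.resize(b[195:315,230:390],(800,600),interpolation=cv2.INTER_CUBIC)
cv2.imwrite('pics/c5.png',b)
"
```

```text
t 9.7 p [0.5419 0.0309 0.0293] along 0.1997 lat 0.0009
F [ 0.66 -3.55 -1.03] Fd -3.6 w 0.411 q [ 0.64  0.84 -0.61  1.89 -0.35  0.73  0.53]
rotvec to go [0.002 0.    0.001] tip [0.5406 0.045  0.0124]
```

View pics/c5.png

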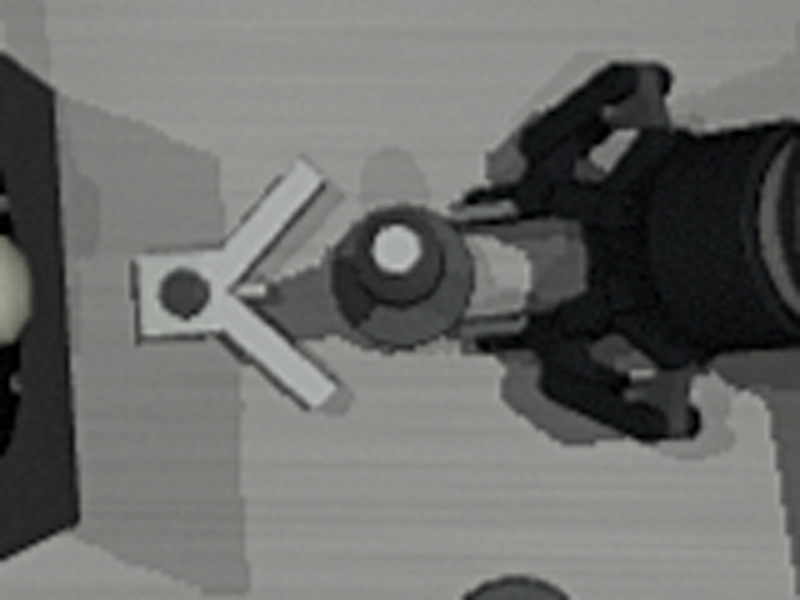

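The foot centre is now at (403,278) and the apex at (232,290), so it sits on the vee axis with about 26 mm to go. I'll go slowly from here.

jog_arm(deltas=[[-0.0001, 0.002, 0, 0, 0, 0, 0.41], [-0.0002, 0.002, 0, 0, 0, 0, 0.41], [-0.0001, 0.002, 0, 0, 0, 0, 0.41], [-0.0002, 0.002, 0, 0, 0, 0, 0.41], [-0.0001, 0.002, 0, 0, 0, 0, 0.41], [-0.0002, 0.002, 0, 0, 0, 0, 0.41], [-0.0001, 0.002, 0, 0, 0, 0, 0.41], [-0.0001, 0.001, 0, 0, 0, 0, 0.41], [-0.0001, 0.001, 0, 0, 0, 0, 0.41]])

```text
t: 10.65
eef_pos: [0.5406, 0.047, 0.0293]
tool_rot: [-0.252, 0.632, 0.696, 0.229]
contact_force: [1.3, -3.8, -0.3]
gripper_width: 0.41
grasp_force: 1.7
```

jog_arm(deltas=[[-0.0001, 0.001, 0, 0, 0, 0, 0.41], [-0.0001, 0.001, 0, 0, 0, 0, 0.41]])

```text
t: 10.85
eef_pos: [0.5405, 0.0489, 0.0293]
tool_rot: [-0.252, 0.632, 0.695, 0.229]
contact_force: [-0.4, -3.3, -0.9]
gripper_width: 0.409
grasp_force: 1.7
```

jog_arm(deltas=[[-0.0001, 0.001, 0, 0, 0, 0, 0.41], [-0.0001, 0.001, 0, 0, 0, 0, 0.41]])

```text
t: 11.05
eef_pos: [0.5403, 0.051, 0.0293]
tool_rot: [-0.252, 0.632, 0.695, 0.229]
contact_force: [-0.5, -4.8, -0.6]
gripper_width: 0.41
grasp_force: 1.6
```

jog_arm(deltas=[[0, 0.0005, 0, 0, 0, 0, 0.41], [-0.0001, 0.0005, 0, 0, 0, 0, 0.41]])

```text
t: 11.25
eef_pos: [0.5401, 0.0519, 0.0293]
tool_rot: [-0.252, 0.632, 0.696, 0.229]
contact_force: [0.4, -3.2, -0.2]
gripper_width: 0.411
grasp_force: 1.7
```

jog_arm(deltas=[[0, 0.0005, 0, 0, 0, 0, 0.41], [-0.0001, 0.0005, 0, 0, 0, 0, 0.41]])

```text
t: 11.45
eef_pos: [0.5401, 0.0529, 0.0293]
tool_rot: [-0.252, 0.632, 0.695, 0.229]
contact_force: [-0.9, -3.0, 0.6]
gripper_width: 0.412
grasp_force: 1.7
```

jog_arm(deltas=[[0, 0.0005, 0, 0, 0, 0, 0.41], [-0.0001, 0.0005, 0, 0, 0, 0, 0.41]])

```text
t: 11.65
eef_pos: [0.54, 0.0539, 0.0293]
tool_rot: [-0.252, 0.632, 0.695, 0.229]
contact_force: [1.0, -3.1, 0.3]
gripper_width: 0.413
grasp_force: 1.6
```

jog_arm(deltas=[[0, 0.0005, 0, 0, 0, 0, 0.41], [-0.0001, 0.0005, 0, 0, 0, 0, 0.41]])

```text
t: 11.85
eef_pos: [0.5399, 0.0549, 0.0293]
tool_rot: [-0.252, 0.632, 0.695, 0.229]
contact_force: [0.2, -3.7, 0.7]
gripper_width: 0.412
grasp_force: 1.6
```

jog_arm(deltas=[[0, 0.0005, 0, 0, 0, 0, 0.41], [-0.0001, 0.0005, 0, 0, 0, 0, 0.41]])

```text
t: 12.05
eef_pos: [0.5397, 0.0559, 0.0293]
tool_rot: [-0.252, 0.632, 0.696, 0.229]
contact_force: [0.7, -4.0, -0.2]
gripper_width: 0.409
grasp_force: 1.9
```

jog_arm(deltas=[[0, 0.0005, 0, 0, 0, 0, 0.41]])

```text
t: 12.15
eef_pos: [0.5398, 0.0563, 0.0293]
tool_rot: [-0.252, 0.632, 0.695, 0.229]
contact_force: [-0.4, -4.1, 0.6]
gripper_width: 0.409
grasp_force: 1.9
```

jog_arm(deltas=[[-0.0001, 0.0005, 0, 0, 0, 0, 0.41]])

```text
t: 12.25
eef_pos: [0.5397, 0.0568, 0.0293]
tool_rot: [-0.252, 0.632, 0.695, 0.229]
contact_force: [0.9, -3.8, -0.7]
gripper_width: 0.409
grasp_force: 1.9
```

jog_arm(deltas=[[0, 0.0005, 0, 0, 0, 0, 0.41]])

```text
t: 12.35
eef_pos: [0.5397, 0.0573, 0.0293]
tool_rot: [-0.252, 0.632, 0.695, 0.229]
contact_force: [-0.3, -4.4, -0.3]
gripper_width: 0.412
grasp_force: 2.0
```

jog_arm(deltas=[[-0.0001, 0.0005, 0, 0, 0, 0, 0.41]])

```text
t: 12.45
eef_pos: [0.5396, 0.0578, 0.0293]
tool_rot: [-0.252, 0.632, 0.695, 0.229]
contact_force: [-0.3, -4.0, -0.0]
gripper_width: 0.41
grasp_force: 2.0
```

The finger force rose at y≈0.0555, which looks like the sprung pin being reached. The faces should come within 3 mm of that.

jog_arm(deltas=[[0, 0.0003, 0, 0, 0, 0, 0.41]])

```text
t: 12.55
eef_pos: [0.5396, 0.0582, 0.0293]
tool_rot: [-0.252, 0.632, 0.696, 0.229]
contact_force: [0.8, -3.6, -0.1]
gripper_width: 0.412
grasp_force: 2.0
```

jog_arm(deltas=[[0, 0.0003, 0, 0, 0, 0, 0.41]])

```text
t: 12.65
eef_pos: [0.5396, 0.0584, 0.0293]
tool_rot: [-0.252, 0.632, 0.696, 0.229]
contact_force: [-0.4, -3.4, -0.6]
gripper_width: 0.409
grasp_force: 2.2
```

jog_arm(deltas=[[0, 0.0003, 0, 0, 0, 0, 0.41]])

```text
t: 12.75
eef_pos: [0.5396, 0.0586, 0.0292]
tool_rot: [-0.252, 0.632, 0.695, 0.229]
contact_force: [-1.1, -5.8, -0.5]
gripper_width: 0.408
grasp_force: 2.5
```

jog_arm(deltas=[[0, 0.0003, 0, 0, 0, 0, 0.41]])

```text
t: 12.85
eef_pos: [0.5396, 0.0586, 0.0292]
tool_rot: [-0.252, 0.633, 0.695, 0.229]
contact_force: [0.0, -6.3, 1.0]
gripper_width: 0.403
grasp_force: 2.8
```

Position has stopped and the force is rising, so it's bearing. I'll build up to about 10 N.

jog_arm(deltas=[[0, 0.0004, 0, 0, 0, 0, 0.41]])

```text
t: 12.95
eef_pos: [0.5397, 0.0588, 0.0292]
tool_rot: [-0.252, 0.633, 0.695, 0.229]
contact_force: [-0.0, -6.6, 1.6]
gripper_width: 0.414
grasp_force: 3.3
```

jog_arm(deltas=[[0, 0.0003, 0, 0, 0, 0, 0.41]])

```text
t: 13.05
eef_pos: [0.5397, 0.0589, 0.0291]
tool_rot: [-0.252, 0.633, 0.695, 0.229]
contact_force: [-0.5, -7.5, 2.2]
gripper_width: 0.409
grasp_force: 3.5
```

jog_arm(deltas=[[0, 0, 0, 0, 0, 0, 0.41]])

```text
t: 13.15
eef_pos: [0.5397, 0.0588, 0.0291]
tool_rot: [-0.252, 0.633, 0.695, 0.229]
contact_force: [-0.7, -7.5, 1.6]
gripper_width: 0.407
grasp_force: 3.3
```

jog_arm(deltas=[[0, 0.0004, 0, 0, 0, 0, 0.41]])

```text
t: 13.25
eef_pos: [0.5397, 0.059, 0.0291]
tool_rot: [-0.252, 0.633, 0.695, 0.229]
contact_force: [-1.0, -9.3, 1.8]
gripper_width: 0.409
grasp_force: 4.1
```

jog_arm(deltas=[[0, 0.0003, 0, 0, 0, 0, 0.41], [0, 0, 0, 0, 0, 0, 0.41]])

```text
t: 13.45
eef_pos: [0.5397, 0.059, 0.029]
tool_rot: [-0.252, 0.633, 0.695, 0.229]
contact_force: [-1.0, -8.9, 2.8]
gripper_width: 0.41
grasp_force: 4.1
```

```bash
python3 -c "
from st import *
st()"
```

```text
t 13.45 p [0.5397 0.059  0.029 ] along 0.2279 lat 0.0014
F [-1.04 -8.92  2.82] Fd -8.78 w 0.41 q [ 0.6   0.83 -0.63  1.92 -0.36  0.69  0.51]
rotvec to go [0.004 0.    0.001] tip [0.5384 0.073  0.0121]
```

jog_arm(deltas=[[0, 0.0003, 0, 0, 0, 0, 0.41], [0, 0, 0, 0, 0, 0, 0.41]])

```text
t: 13.65
eef_pos: [0.5398, 0.0591, 0.029]
tool_rot: [-0.252, 0.633, 0.695, 0.229]
contact_force: [-0.5, -8.8, 3.1]
gripper_width: 0.41
grasp_force: 4.6
```

jog_arm(deltas=[[0, 0, 0, 0, 0, 0, 0.41], [0, 0, 0, 0, 0, 0, 0.41], [0, 0, 0, 0, 0, 0, 0.41], [0, 0, 0, 0, 0, 0, 0.41]])

```text
t: 14.05
eef_pos: [0.5398, 0.0591, 0.029]
tool_rot: [-0.252, 0.633, 0.695, 0.229]
contact_force: [-0.7, -9.2, 2.2]
gripper_width: 0.41
grasp_force: 4.6
```

jog_arm(deltas=[[0, 0, 0, 0, 0, 0, 0.41], [0, 0, 0, 0, 0, 0, 0.41], [0, 0, 0, 0, 0, 0, 0.41], [0, 0, 0, 0, 0, 0, 0.41]])

```text
t: 14.45
eef_pos: [0.5398, 0.0591, 0.029]
tool_rot: [-0.252, 0.633, 0.695, 0.229]
contact_force: [-1.0, -10.3, 3.1]
gripper_width: 0.408
grasp_force: 4.6
```

jog_arm(deltas=[[0, 0, 0, 0, 0, 0, 0.41], [0, 0, 0, 0, 0, 0, 0.41], [0, 0, 0, 0, 0, 0, 0.41], [0, 0, 0, 0, 0, 0, 0.41]])

```text
t: 14.85
eef_pos: [0.5398, 0.0591, 0.029]
tool_rot: [-0.251, 0.633, 0.695, 0.229]
contact_force: [-1.6, -10.0, 3.1]
gripper_width: 0.407
grasp_force: 4.6
```

It held at about 10 N for over a second. I'll back straight off, gently at first.

jog_arm(deltas=[[0, -0.001, 0, 0, 0, 0, 0.41], [0, -0.001, 0, 0, 0, 0, 0.41], [0, -0.001, 0, 0, 0, 0, 0.41], [0, -0.002, 0, 0, 0, 0, 0.41], [0.0003, -0.003, 0, 0, 0, 0, 0.41], [0.0005, -0.006, 0, 0, 0, 0, 0.41], [0.001, -0.01, 0, 0, 0, 0, 0.41], [0.001, -0.015, 0, 0, 0, 0, 0.41], [0.002, -0.02, 0, 0, 0, 0, 0.41], [0.002, -0.02, 0.005, 0, 0, 0, 0.41]])

```text
t: 15.85
eef_pos: [0.546, -0.0202, 0.0338]
tool_rot: [-0.253, 0.633, 0.695, 0.229]
contact_force: [-0.5, 0.4, -0.3]
gripper_width: 0.408
grasp_force: 0.0
```

jog_arm(deltas=[[0.002, -0.02, 0.01, 0, 0, 0, 0.41], [0.002, -0.02, 0.02, 0, 0, 0, 0.41], [0.002, -0.02, 0.02, 0, 0, 0, 0.41], [0.002, -0.02, 0.02, 0, 0, 0, 0.41], [0, -0.01, 0.02, 0, 0, 0, 0.41], [0, -0.005, 0.01, 0, 0, 0, 0.41], [0, 0, 0, 0, 0, 0, 0.41], [0, 0, 0, 0, 0, 0, 0.41], [0, 0, 0, 0, 0, 0, 0.41]])

```text
t: 16.75
eef_pos: [0.5536, -0.1122, 0.1334]
tool_rot: [-0.253, 0.632, 0.696, 0.229]
contact_force: [-1.1, 0.4, -0.6]
gripper_width: 0.407
grasp_force: 0.0
```

```bash
python3 -c "
from st import *
st()
a=bot.read_camera('scene')['img'][:,:,::-1]; b=bot.read_camera('top')['img'][:,:,::-1]
a=a[90:390,200:500]
b=cv2.resize(b[190:310,220:340],(400,400),interpolation=cv2.INTER_CUBIC)
a=cv2.resize(a,(400,400)); cv2.imwrite('pics/c6.png',np.hstack([a,b]))
"
```

```text
t 16.75 p [ 0.5536 -0.1122  0.1334] along 0.0561 lat -0.0011
F [-1.13  0.35 -0.55] Fd 0.46 w 0.407 q [ 0.8   0.73 -0.57  1.72 -0.31  1.09  0.58]
rotvec to go [ 0.001 -0.002 -0.001] tip [ 0.5522 -0.0982  0.1165]
```

View pics/c6.png

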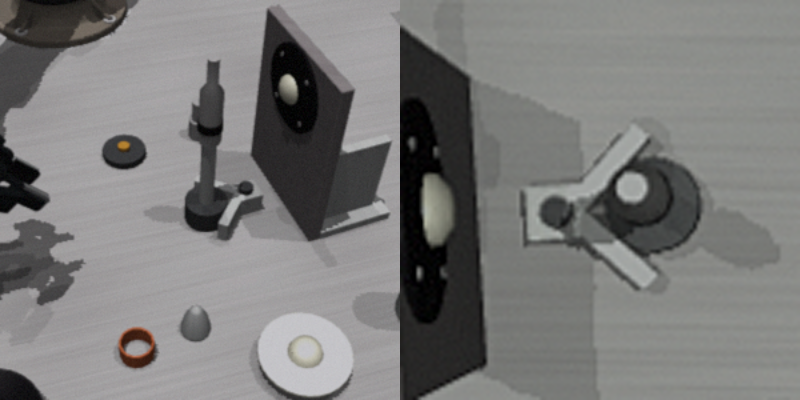

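The post stands upright in the vee, with the foot at (655,205) in the right panel against both arms. The bystanders haven't moved and the hand is clear.

```bash
python3 -c "
from station import bot
print(bot.hand_in())"
```

```text
the job is handed in; nothing more can be done
None
```

The post stands upright in the vee, pressed home at about 10 N for over a second, with the hand withdrawn clear and the other things undisturbed; I handed the job in at about 17 s, and it returned no verdict.

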